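Rebuild the revolving display stand

ROBOT

A 7-joint arm with a two-finger parallel gripper is mounted at the origin on the work surface. World frame = base frame: x ahead of the robot, y to its left, z up, the work surface at z = 0. Lengths are in m, angles in rad, forces in N, time in s.
With the tool pointing down it reaches from about 0.4 to 0.875 m from the base axis. Payload 4.4 kg.
Tool frame: the origin (TCP) lies midway between the tips of the shut fingers; the grasp point (between the pads) lies 19 mm behind it; z points along the fingers, y is the line along which they close (so a half turn about z gives the same grasp; the last joint's range is limited). The gripper opens to 85 mm and grips with 20 to 120 N. Pads are 22 mm wide; open, the fingers measure 114 mm over their backs; the gripper's body (76 mm by 85 mm) begins 54 mm behind the grasp point. The pads swing forward as they close: fully open they stand 13 mm farther back than shut.
Start: joints at [-1.408, 0.628, 0.038, 1.517, -0.027, 0.996, -0.02], TCP at [0.147, 0.633, 0.209] pointing down, gripper open.
Joint ranges: [-3.06, 3.06], [-0.37, 2.12], [-1.25, 1.32], [0.18, 2.47], [-1.1, 4.24], [0.23, 1.98], [-2.94, 2.94]. Speed limits (rad/s): [2.57, 2.57, 3.14, 3.14, 3.14, 3.14, 3.14].

INTERFACE

Orientations are given as a unit quaternion [w, x, y, z].
In Python, from workcell import ctrl gives the robot as it stands.
- The arm moves only by the tool play_rows, never from a script. Its argument "steps" is a list that holds one entry, the list of rows, each a list of 7 numbers: the shift along the world's x, y, z in units of 200 mm (1.0 is 200 mm), then the turn, a rotation vector about the world's x, y, z in units of 90 degrees (1.0 is 90 degrees), then the closure, from -1 (fully open) to 1 (shut). In form: [[[dx, dy, dz, rx, ry, rz, fingers], ...]]. A call has exactly 8 rows; each row is the pose to reach, as a shift and turn from the pose commanded when the call began; what a row does not reach only later rows make up. A row lasts 1/12 s, in which the tool goes at most 41.7 mm and 7.16 degrees, less where a joint would pass 70% of its speed; a pose out of reach is approached as far as the arm can. A call with a number of a shift or a turn outside -1 to 1 is refused whole. A call with a gripper value outside its range is refused whole. The fingers move at their own pace and stop on an object; "newtons" is the grip in N (left out, the last holds). Time passes only in rows, so rows that repeat a pose let the fingers close, or fill a call up. It gives the time, the measured TCP pose, the force, the opening and the grip force at its end, in the units of the state.
- ctrl.state(): the state, without advancing time (a new reading comes with each control period).
- ctrl.grab_frame(name): name is "side" or "top" or "wrist"; returns a dict with "image" (400x640x3 uint8, blue, green, red), "fx", "fy", "cx", "cy" (pixels), "rvec" (rotation vector, rad) and "tvec" (3), from world to camera coordinates, as OpenCV has them. Camera axes: x right, y down, z forward; pixel columns grow to the right and rows downward; lengths in m; the calibration is good to about 2 mm. A picture is of the moment at which its call begins. There is no depth.
- ctrl.hand_in(): hands the job in; it is judged then, once.
The state is a dict: "t": time; "q": joint angles; "qvel": joint speeds; "joint_efforts": joint torques, N m; "tcp_pos": TCP position; "tcp_rot": TCP orientation; "ft_force": force on the tool from outside, world axes, zero at the start; "moment": the same for the moment, N m; "gripper_width": opening from 0.0 (shut) to 1.0 (fully open); "grasp_force": force on a finger pad.
Only numpy, scipy, OpenCV 4.12 (cv2) and the standard library are available. Lean on these libraries where they do the work, as an engineer would, in place of code of your own. Each camera call takes 0.05 s, during which the arm holds its last target. There are 200 camera calls.

TASK

Put the display stand on the table back together: set the dark wooden holder, cup side up, on the stand's upright spindle and turn it slowly under light pressure until its slot finds the spindle's flats and it drops fully home. Then gently lower the round-bottomed white pot into the holder's hollow so that it sits centred and upright, and let go. Leave everything else on the table where it is.

Things in the scene. Friction and masses are not known exactly. Their poses are not given: they have to be found in the camera images.
- spindle (a point): Revolving display stand, fixed, does not turn: flat round black base 140 mm across, 30 mm tall, aluminium disc on top, steel spindle upright at its centre. This point: on the spindle's axis at the base's top face, 30 mm above the table; z up. Keyed part of the spindle: from this point to 25 mm above it, 26 mm wide along x, 14 mm across its two flats (along y).
- spindle_tip (a point): Top of the spindle, 35 mm above spindle. The top 10 mm is a round nose 11 mm across.
- holder_center (a point): Loose dark wooden holder, about 0.25 kg, upright on the table: an oblong block 72 (x) by 56 (y) by 45 mm tall with a conical cup on top, rim 54 mm across; 63 mm tall in all. This point is at its centre, 31.5 mm above its underside; z up. Grip it across the two long sides (56 mm apart, along y), 10 to 35 mm above the underside.
- holder_slot (a point): Centre of the slot's mouth in the holder's underside, same axes. Slot 29 mm (x) by 16.5 mm (y), 42 mm deep. It takes the spindle's nose at any angle, the keyed part only with holder x along spindle x (either way round) within about 0.1 rad; else the underside rests 25 mm above the base. Fully home, the underside lies on the base's top face.
- pot_center (a point): Loose white ceramic tea-light pot, about 0.2 kg, 52 mm across, 64 mm tall, straight sides above 26 mm, hemispherical bottom (radius 26 mm). This point: on its axis, 32 mm above its lowest point; z up. It waits upright in a small fixed round wooden dish (72 mm across, 30 mm tall), lowest point 17 mm above the table. Seated in the holder, this point is 50.5 mm above holder_center.
- remote: Bystander: black remote control lying flat, 46 x 165 x 18 mm (long along its y), origin at the centre of its underside.
- water: Bystander: water bottle, 68 mm across, 190 mm tall, origin at the centre of its underside.
- lotion: Bystander: white lotion bottle, 60 mm across, 150 mm tall, origin at the centre of its underside.
- mug: Bystander: mug with a handle, 80 mm across, 90 mm tall, origin at the centre of its underside.
- phone: Bystander: black phone lying flat, 150 x 72 x 9 mm (long along its x), origin at the centre of its underside.
Not all that is in view belongs to the job. What is shaped like the part that bears spindle but pink or red is not meant. What is meant by the part that bears pot_center is not orange, and is the smaller of those in its own colour.

How it is judged:
On the way:
1. the holder sits fully home on the spindle, keyed to its flats, before the pot is put in it (horizontal distance between holder_center and spindle below 0.004 m and z of holder_center in the frame of spindle below 0.0345 m and angle between the x axis of holder_center and the x axis of spindle, either way round below 0.2 rad and angle between holder_center's own z axis and vertical below 0.06 rad and distance between pot_center and holder_center above 0.1 m), for 0.2 s.
At the end, for the whole second after the job is handed in: The holder is fully home on the spindle (underside within 3 mm of the base's top face, centred to 4 mm, level to 0.06 rad, keyed to the flats), and the pot sits in the holder's hollow, centred to 7 mm, at its seated height to 4 mm and upright to 0.2 rad (horizontal distance between holder_center and spindle below 0.004 m and z of holder_center in the frame of spindle below 0.0345 m and angle between the x axis of holder_center and the x axis of spindle, either way round below 0.2 rad and angle between holder_center's own z axis and vertical below 0.06 rad and horizontal distance between pot_center and holder_center below 0.007 m and z of pot_center in the frame of holder_center between 0.0465 and 0.0545 m and angle between pot_center's own z axis and vertical below 0.2 rad); the robot touches nothing.
It fails at once if the pot is dropped or pressed hard into the holder (over 40 N between them) (contact force between pot and holder above 40 N).
It fails at once if a bystander is moved by more than 30 mm (distance of any of remote, water, lotion, mug, phone from where it was at the start of the episode above 0.03 m).
It also fails if it takes over 64 s, if anything falls off the work surface, if the arm or the gripper's body presses on something with over 40 N, if the wrist force passes 120 N, or if a joint passes its speed limit or range.

## Working session

There is one attempt and no reset: what is moved stays moved. The work goes in short steps, Python scripts to look and compute and a tool call to move; the robot and the scene stay as the last step left them, time stands still between calls to the robot, and variables do not carry over. Pictures are saved under pics/ and viewed, at most 10 in all, crops included, and the job is handed in when it is done.

Besides the shell and the picture viewer there is one more tool, called after "Request:" as name(argument=value, ...), one argument or row to a line, values as JSON. play_rows: Moves the arm, as the interface text tells. Its arguments: {"type":"object","properties":{"steps":{"type":"array","items":{"type":"array","items":{"type":"array","items":{"type":"number","minimum":-1,"maximum":1}}}},"newtons":{"type":"number"}},"required":["steps"]}

```bash
mkdir -p pics; cat > h.py <<'E'
import numpy as np, cv2, json
from workcell import ctrl
def grab(n, f=None):
    g=ctrl.grab_frame(n)
    if f: cv2.imwrite('pics/'+f,g['image'])
    return g
def ray(g,u,v):
    R,_=cv2.Rodrigues(np.array(g['rvec'],float)); t=np.array(g['tvec'],float).ravel()
    d=R.T@np.array([(u-g['cx'])/g['fx'],(v-g['cy'])/g['fy'],1]); return -R.T@t,d
def onplane(g,u,v,z):
    c,d=ray(g,u,v); return c+d*(z-c[2])/d[2]
def proj(g,p):
    R,_=cv2.Rodrigues(np.array(g['rvec'],float)); q=R@np.array(p,float)+np.array(g['tvec'],float).ravel()
    return g['fx']*q[0]/q[2]+g['cx'],g['fy']*q[1]/q[2]+g['cy']
E
python3 - <<'E'
from h import *
import pickle
G={n:grab(n,n+'0.png') for n in('top','side','wrist')}
pickle.dump(G,open('g0.pkl','wb'))
for n in G: print(n,ray(G[n],320,200),G[n]['fx'])
s=ctrl.state();print(s)
E
```

```text
top (array([0.32312038, 0.03765732, 1.4578547 ]), array([ 0.17181425, -0.00802601, -0.98518746])) 514.0597383163592
side (array([ 0.04509605, -0.79407328,  0.61079729]), array([ 0.4429937 ,  0.73699953, -0.51051001])) 395.50189549861983
wrist (array([0.0802906 , 0.64949927, 0.37324146]), array([ 0.26099036, -0.06276804, -0.96331089])) 348.6417954073654
{'t': 0.15, 'q': array([-1.40779594,  0.62916342,  0.03847361,  1.51814375, -0.02703405,
        0.99632781, -0.02001985]), 'qvel': array([ 3.02315154e-03, -1.51816959e-03, -2.31003050e-05, -4.45310862e-03,
        1.72803052e-03,  2.17502732e-03, -9.80463058e-04]), 'joint_efforts': array([ 2.98663319e-03, -5.63804948e+01,  1.22809768e+00, -1.93651092e+01,
        1.10328730e-02,  7.32652115e-03, -7.86634672e-06]), 'tcp_pos': array([0.14728006, 0.63255462, 0.2078798 ]), 'tcp_rot': array([-8.89910598e-05,  1.14180044e-01,  9.93459781e-01, -7.56832904e-04]), 'ft_force': array([ 0.37377127, -0.68119828, -0.1063453 ]), 'moment': array([ 0.05266329,  0.00193142, -0.00776709]), 'grasp_force': 0.0, 'gripper_width': 1.0021398016365402}
```

View pics/top0.png

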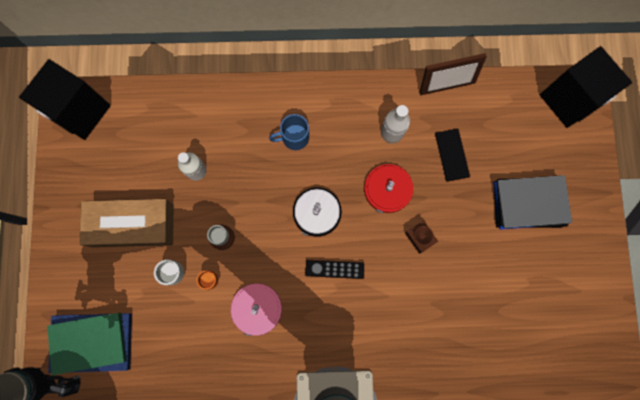

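View pics/side0.png

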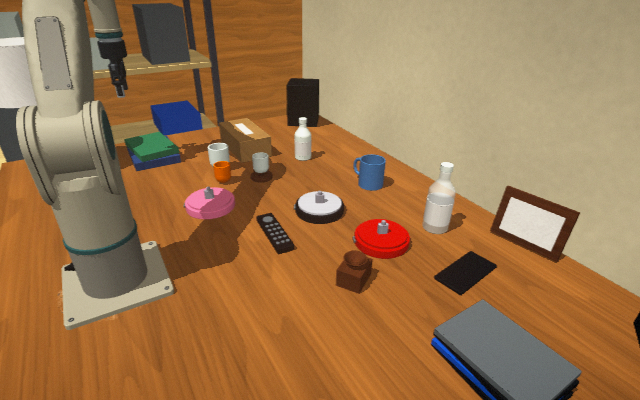

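Top view: stands are white/aluminium at (317,211), red at (389,187) and pink at (256,308). Pots are white at (168,272), orange at (207,280) and a shaded white one in a dish at (219,236). The holder is at (421,233). I choose the stand at (317,211) and the pot at (219,236), and check them in one crop.

```bash
python3 - <<'E'
from h import *
import pickle
G=pickle.load(open('g0.pkl','rb'));t=G['top'];s=G['side']
a=cv2.resize(t['image'][180:310,140:270],(400,400),interpolation=3)
b=cv2.resize(t['image'][170:270,280:340],(240,400),interpolation=3)
c=cv2.resize(t['image'][205:265,395:447],(160,185),interpolation=3)
d=cv2.resize(s['image'][125:195,195:285],(400,200+111),interpolation=3)[:200]
m=np.zeros((600,800,3),np.uint8);m[:400,:400]=a;m[:400,400:640]=b;m[:185,640:]=c
m[400:,:400]=cv2.resize(s['image'][135:190,190:300],(400,200),interpolation=3)
m[400:,400:]=cv2.resize(s['image'][180:290,290:450],(400,200),interpolation=3)
m=np.clip(m.astype(float)*1.5,0,255).astype(np.uint8)
cv2.imwrite('pics/m.png',m)
for n,u,v,z in [('spin',317,209,.06),('disc',317,211,.03),('holder',421,231,.063),('pot',219,236,.081),('bigpot',168,272,.08),('orange',207,280,.06)]: print(n,onplane(t,u,v,z).round(3))
for n,u,v,z in [('spin side',319.5,193,.065),('holder',355,260,.063),('pot',261,157,.081)]: print(n,onplane(s,u,v,z).round(3))
E
```

```text
spin [0.542 0.035 0.06 ]
disc [0.541 0.035 0.03 ]
holder [ 0.473 -0.247  0.063]
pot [0.472 0.3   0.081]
bigpot [0.38  0.435 0.08 ]
orange [0.357 0.336 0.06 ]
spin side [0.537 0.027 0.065]
holder [ 0.458 -0.259  0.063]
pot [0.476 0.294 0.081]
```

View pics/m.png

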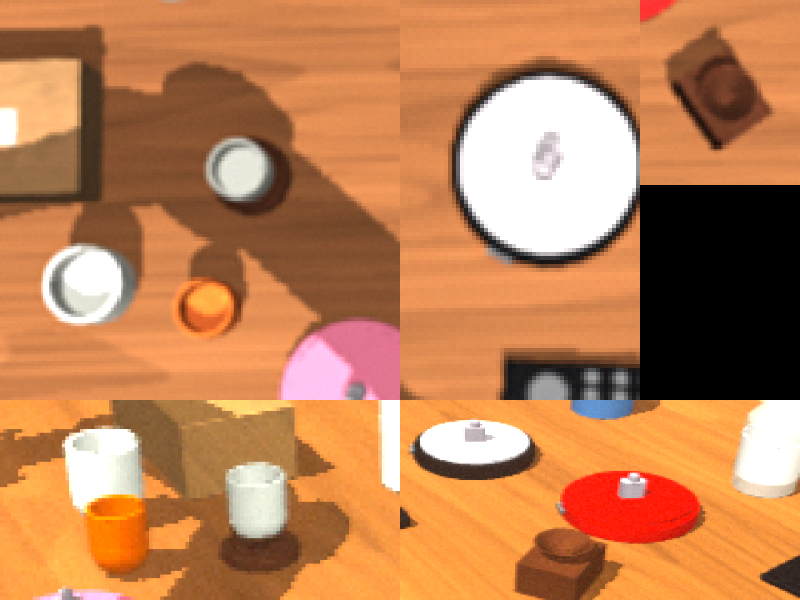

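The crop confirms the choices: a small white pot in the dark dish, a stand with an aluminium disc and black base, and the holder turned about 35°. I'll move over the stand and take a wrist picture on the way.

Request:
play_rows(
  steps=[
    [[0.2, -0.2, 0.1, 0, 0, 0, -1], [0.4, -0.4, 0.2, 0, 0, 0, -1], [0.6, -0.6, 0.3, 0, 0, 0, -1], [0.8, -0.8, 0.35, 0, 0, 0, -1], [1, -1, 0.35, 0, 0, 0, -1], [1, -1, 0.35, 0, 0, 0, -1], [1, -1, 0.35, 0, 0, 0, -1], [1, -1, 0.35, 0, 0, 0, -1]],
  ],
)

```text
t: 0.82
tcp_pos: [0.3559, 0.4252, 0.2799]
tcp_rot: [0.003, 0.121, 0.993, -0.001]
ft_force: [0.9, -0.0, 0.4]
gripper_width: 1.001
grasp_force: 0.0
```

Request:
play_rows(
  steps=[
    [[0.1, -0.2, 0, 0, 0, 0, -1], [0.25, -0.4, 0, 0, 0, 0, -1], [0.4, -0.6, 0, 0, 0, 0, -1], [0.6, -0.8, 0, 0, 0, 0, -1], [0.8, -1, 0, 0, 0, 0, -1], [0.8, -1, 0, 0, 0, 0, -1], [0.8, -1, 0, 0, 0, 0, -1], [0.8, -1, 0, 0, 0, 0, -1]],
  ],
)

```text
t: 1.48
tcp_pos: [0.5099, 0.229, 0.2783]
tcp_rot: [0.001, 0.118, 0.993, -0.001]
ft_force: [-0.5, 0.5, -0.5]
gripper_width: 0.995
grasp_force: 0.0
```

Request:
play_rows(
  steps=[
    [[0, -0.2, -0.1, 0, 0, 0, -1], [0, -0.4, -0.2, 0, 0, 0, -1], [0, -0.6, -0.3, 0, 0, 0, -1], [0, -0.8, -0.4, 0, 0, 0, -1], [0, -0.95, -0.5, 0, 0, 0, -1], [0, -0.95, -0.5, 0, 0, 0, -1], [0, -0.95, -0.5, 0, 0, 0, -1], [0, -0.95, -0.5, 0, 0, 0, -1]],
  ],
)

```text
t: 2.15
tcp_pos: [0.5072, 0.0448, 0.1786]
tcp_rot: [-0.0, 0.114, 0.994, 0.001]
ft_force: [0.1, 0.8, -0.7]
gripper_width: 1.003
grasp_force: 0.0
```

```bash
python3 - <<'E'
from h import *
import pickle
g=grab('wrist','w1.png'); pickle.dump(g,open('w1.pkl','wb'))
print(proj(g,[.541,.034,.06]),ctrl.state()['q'])
E
```

```text
(np.float64(315.3390843919093), np.float64(228.24974388820365)) [-0.23105841  0.4714605   0.125015    1.94057513 -0.08698614  0.73373531
  1.28980908]
```

View pics/w1.png

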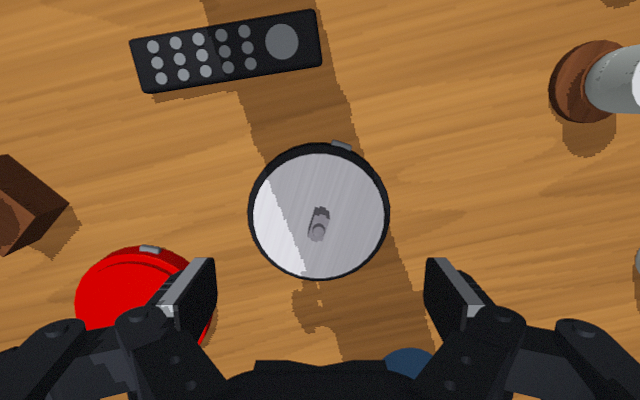

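Wrist picture: the disc is centred near (319,212), with the spindle at (318,224) and its key long axis tilted. The pot sits in its dish at the right edge, and part of the holder shows at the left edge (20,210). Next I measure the disc and spindle.

```bash
python3 - <<'E'
from h import *
import pickle
g=pickle.load(open('w1.pkl','rb')); im=g['image']; hsv=cv2.cvtColor(im,cv2.COLOR_BGR2HSV)
m=((hsv[...,1]<60)&(hsv[...,2]>110)).astype(np.uint8)
m[:, :235]=0;m[:,400:]=0;m[:140]=0;m[285:]=0
c=max(cv2.findContours(m,0,2)[0],key=cv2.contourArea)
h=cv2.convexHull(c)
P=np.array([onplane(g,*p[0],.03)[:2] for p in h])
(cx,cy),(a,b),an=cv2.fitEllipse(P.astype(np.float32)*1000);print('disc',cx,cy,a,b)
cr=cv2.resize(im[195:255,288:348],(600,600),interpolation=3); cv2.imwrite('pics/w1c.png',cr)
E
```

```text
disc 542.9148559570312 35.82619094848633 124.02864074707031 124.52059173583984
```

View pics/w1c.png

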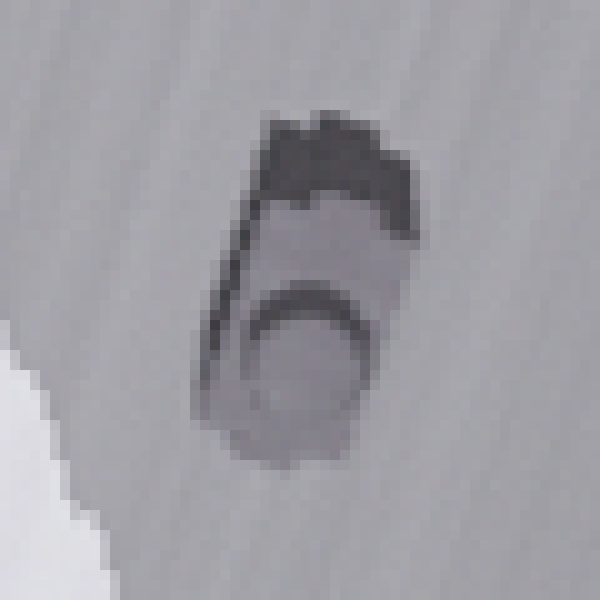

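```bash
python3 - <<'E'
from h import *
import pickle
g=pickle.load(open('w1.pkl','rb'))
for a,b in [((314.2,214.5),(307.5,235.5)),((329.2,219),(323,240.5))]:
    p,q=onplane(g,*a,.055),onplane(g,*b,.055);d=q-p;print(p.round(4),q.round(4),np.hypot(*d[:2]),np.degrees(np.arctan2(d[1],d[0])))
print('nose',onplane(g,318.8,231,.065), 'wristcam for hold now')
g2=pickle.load(open('g0.pkl','rb'))['top']
for u,v in [(648+0,0)]: pass
E
```

```text
[0.5302 0.0355 0.055 ] [0.5478 0.0252 0.055 ] 0.020447614579039573 -30.190836295818755
[0.5372 0.0473 0.055 ] [0.5556 0.0375 0.055 ] 0.020867210464189136 -27.971523161841816
nose [0.54231736 0.03678186 0.065     ] wristcam for hold now
```

Request:
play_rows(
  steps=[
    [[-0.05, -0.2, 0.1, 0, 0, 0.05, -1], [-0.1, -0.4, 0.2, 0, 0, 0.1, -1], [-0.15, -0.6, 0.2, 0, 0, 0.17, -1], [-0.2, -0.8, 0.2, 0, 0, 0.23, -1], [-0.25, -1, 0.2, 0, 0, 0.3, -1], [-0.25, -1, 0.2, 0, 0, 0.37, -1], [-0.25, -1, 0.2, 0, 0, 0.45, -1], [-0.25, -1, 0.2, 0, 0, 0.53, -1]],
  ],
)

```text
t: 2.87
tcp_pos: [0.4587, -0.156, 0.2197]
tcp_rot: [0.001, -0.3, 0.954, -0.0]
ft_force: [0.6, 1.5, 0.0]
gripper_width: 1.002
grasp_force: 0.0
```

Request:
play_rows(
  steps=[
    [[0, -0.1, -0.05, 0, 0, 0, -1], [0, -0.2, -0.1, 0, 0, 0, -1], [0, -0.4, -0.2, 0, 0, 0, -1], [0, -0.45, -0.3, 0, 0, 0, -1], [0, -0.45, -0.3, 0, 0, 0, -1], [0, -0.45, -0.3, 0, 0, 0, -1], [0, -0.45, -0.3, 0, 0, 0, -1], [0, -0.45, -0.3, 0, 0, 0, -1]],
  ],
)

```text
t: 3.53
tcp_pos: [0.4591, -0.2449, 0.1599]
tcp_rot: [0.001, -0.298, 0.954, -0.0]
ft_force: [-0.1, -0.4, -0.1]
gripper_width: 1.0
grasp_force: 0.0
```

```bash
python3 - <<'E'
from h import *
import pickle
g=grab('wrist','w2.png'); pickle.dump(g,open('w2.pkl','wb'))
print(proj(g,[.47,-.25,.063]),ctrl.state()['q'],ctrl.state()['tcp_pos'])
E
```

```text
(np.float64(306.0959182381577), np.float64(201.42116897185258)) [ 0.47134692  0.50874685 -0.0492661   1.93092392  0.03596769  0.70051968
  2.57725261] [ 0.45892593 -0.24521246  0.15992182]
```

View pics/w2.png

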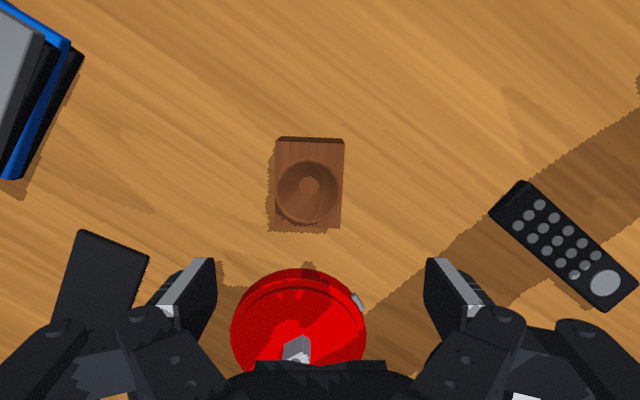

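The wrist picture shows the holder: block top from about (275,142) to (342,230), cup rim centred near (308,193), well aligned with the gripper. Now I measure its edges.

```bash
python3 - <<'E'
from h import *
import pickle
g=pickle.load(open('w2.pkl','rb')); im=g['image'].astype(int)
for r in (150,200,226):
    print(r,'L',[tuple(map(int,im[r,c])) for c in range(266,282,2)],'R',[tuple(map(int,im[r,c])) for c in range(336,352,2)])
for c in (285,308,335): print(c,'T',[int(im[r,c].sum()) for r in range(132,166,2)],'B',[int(im[r,c].sum()) for r in range(214,240,2)])
gr=cv2.cvtColor(g['image'],cv2.COLOR_BGR2GRAY)
for p in cv2.HoughCircles(cv2.GaussianBlur(gr,(3,3),0)[130:240,260:360],cv2.HOUGH_GRADIENT,1,20,param1=80,param2=12,minRadius=28,maxRadius=38)[0][:3]:
    print('circ',p+[260,130,0],onplane(g,p[0]+260,p[1]+130,.063))
E
```

```text
150 L [(75, 140, 195), (76, 141, 195), (75, 142, 196), (61, 117, 168), (48, 86, 133), (45, 70, 121), (44, 72, 122), (44, 75, 124)] R [(45, 72, 121), (44, 70, 120), (45, 72, 121), (47, 74, 124), (54, 93, 144), (69, 133, 185), (68, 130, 183), (69, 129, 185)]
200 L [(57, 106, 156), (44, 87, 131), (49, 91, 134), (54, 94, 138), (43, 78, 121), (45, 72, 117), (45, 75, 123), (37, 66, 110)] R [(38, 65, 106), (40, 69, 119), (46, 73, 122), (67, 130, 184), (71, 136, 191), (71, 135, 189), (72, 134, 187), (65, 125, 176)]
226 L [(64, 122, 176), (51, 102, 148), (40, 82, 122), (42, 83, 123), (46, 83, 127), (48, 83, 127), (44, 82, 126), (43, 78, 126)] R [(48, 79, 131), (48, 79, 130), (66, 123, 178), (75, 137, 191), (68, 130, 184), (67, 126, 177), (64, 125, 175), (61, 124, 176)]
285 T [357, 376, 216, 153, 121, 261, 267, 266, 262, 264, 267, 259, 267, 263, 259, 262, 270] B [242, 175, 187, 259, 258, 254, 265, 267, 259, 332, 373, 370, 372]
308 T [358, 340, 353, 135, 134, 215, 245, 246, 233, 239, 246, 249, 248, 255, 217, 155, 155] B [234, 222, 221, 247, 248, 179, 253, 273, 273, 266, 405, 391, 395]
335 T [390, 380, 389, 227, 150, 129, 234, 237, 239, 239, 238, 234, 243, 243, 240, 246, 233] B [252, 253, 249, 251, 256, 253, 252, 314, 392, 386, 375, 373, 372]
circ [307.5 192.5  31.5] [ 0.46341472 -0.25314161  0.063     ]
```

```bash
python3 - <<'E'
from h import *
import pickle
g=pickle.load(open('w2.pkl','rb'))
def A(a,b):
    p,q=onplane(g,*a,.045),onplane(g,*b,.045);d=q-p;print(p[:2].round(4),q[:2].round(4),np.hypot(*d[:2]).round(4),np.degrees(np.arctan2(d[1],d[0])))
A((344.5,150),(339.7,226));A((274.5,150),(275,200));A((285,141),(335,143));A((275,190),(342,190));A((308,142),(308,231))
print(onplane(g,308.5,186,.045), onplane(g,307.5,192.5,.063))
E
```

```text
[ 0.4216 -0.2465] [ 0.4764 -0.212 ] 0.0647 32.20403855566519
[ 0.4536 -0.2926] [ 0.4884 -0.2698] 0.0417 33.24694358915349
[ 0.4428 -0.2896] [ 0.4214 -0.2559] 0.0399 122.46173897608334
[ 0.4812 -0.2744] [ 0.4496 -0.2288] 0.0555 124.75124769046595
[ 0.433  -0.2741] [ 0.4955 -0.2316] 0.0756 34.183232388184315
[ 0.46256395 -0.25351338  0.045     ] [ 0.46341473 -0.25314161  0.063     ]
```

Both readings agree: centre (0.463, −0.253), yaw about 32.5°, 55.5 mm wide. Next I go down.

Request:
play_rows(
  steps=[
    [[0.02, -0.04, -0.1, 0, 0, -0.025, -1], [0.02, -0.04, -0.2, 0, 0, -0.025, -1], [0.02, -0.04, -0.35, 0, 0, -0.025, -1], [0.02, -0.04, -0.5, 0, 0, -0.025, -1], [0.02, -0.04, -0.6, 0, 0, -0.025, -1], [0.02, -0.04, -0.7, 0, 0, -0.025, -1], [0.02, -0.04, -0.77, 0, 0, -0.025, -1], [0.02, -0.04, -0.77, 0, 0, -0.025, -1]],
  ],
)

```text
t: 4.25
tcp_pos: [0.4608, -0.2531, 0.003]
tcp_rot: [-0.001, -0.279, 0.96, 0.001]
ft_force: [-1.3, 0.3, -0.1]
gripper_width: 1.0
grasp_force: 0.0
```

Request:
play_rows(
  steps=[
    [[0, 0, 0, 0, 0, 0, 1], [0, 0, 0, 0, 0, 0, 1], [0, 0, 0, 0, 0, 0, 1], [0, 0, 0, 0, 0, 0, 1], [0, 0, 0, 0, 0, 0, 1], [0, 0, 0, 0, 0, 0, 1], [0, 0, 0, 0, 0, 0, 1], [0, 0, 0, 0, 0, 0, 1]],
  ],
  newtons=40,
)

```text
t: 4.92
tcp_pos: [0.4627, -0.2551, 0.0063]
tcp_rot: [0.001, -0.278, 0.961, -0.001]
ft_force: [0.1, 1.6, 6.7]
gripper_width: 0.645
grasp_force: 43.7
```

Request:
play_rows(
  steps=[
    [[0, 0, 0.05, 0, 0, 0, 1], [0, 0, 0.15, 0, 0, 0, 1], [0, 0, 0.3, 0, 0, 0, 1], [0, 0, 0.45, 0, 0, 0, 1], [0, 0, 0.6, 0, 0, 0, 1], [0.05, 0.15, 0.6, 0, 0, -0.05, 1], [0.1, 0.3, 0.6, 0, 0, -0.11, 1], [0.15, 0.45, 0.6, 0, 0, -0.17, 1]],
  ],
)

```text
t: 5.58
tcp_pos: [0.4915, -0.1647, 0.1262]
tcp_rot: [0.001, -0.144, 0.99, -0.0]
ft_force: [0.6, 0.7, -3.4]
gripper_width: 0.639
grasp_force: 44.0
```

Request:
play_rows(
  steps=[
    [[0.03, 0.12, 0, 0, 0, -0.07, 1], [0.06, 0.25, 0, 0, 0, -0.14, 1], [0.1, 0.4, 0, 0, 0, -0.21, 1], [0.14, 0.55, 0, 0, 0, -0.28, 1], [0.18, 0.7, 0, 0, 0, -0.35, 1], [0.22, 0.85, 0, 0, 0, -0.42, 1], [0.25, 1, 0, 0, 0, -0.49, 1], [0.25, 1, 0, 0, 0, -0.51, 1]],
  ],
)

```text
t: 6.25
tcp_pos: [0.5422, 0.0448, 0.1248]
tcp_rot: [-0.0, 0.247, 0.969, 0.003]
ft_force: [0.6, 1.0, -2.9]
gripper_width: 0.644
grasp_force: 44.1
```

```bash
python3 - <<'E'
from h import *
import pickle
g=grab('wrist','w3.png'); pickle.dump(g,open('w3.pkl','wb'))
s=ctrl.state();print(s['tcp_pos'],s['tcp_rot'],s['q'],s['gripper_width'],s['grasp_force'],s['ft_force'])
E
```

```text
[0.54143274 0.04064275 0.1248084 ] [-4.14077455e-04  2.47510020e-01  9.68884286e-01  1.36334145e-03] [-0.33445305  0.61062973  0.31912912  1.90739199 -0.29879635  0.66954526
  1.23746521] 0.6421733163555682 44.06585288355927 [-0.17042989 -0.59330808 -2.52491501]
```

View pics/w3.png

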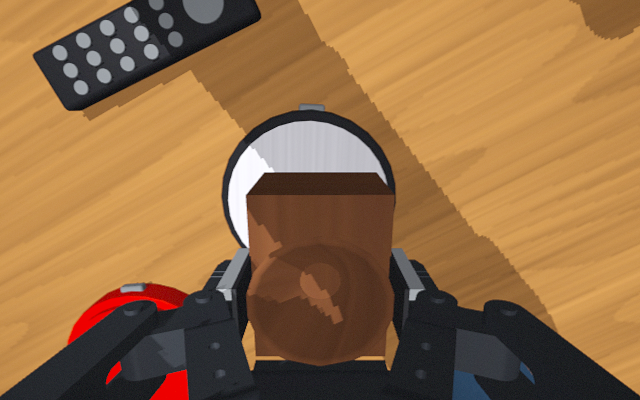

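The holder is held square between the fingers: block rear top edge at row 194, columns 247 to 394, rim from (247..393) to row 365. Next I work out its offset from the TCP.

```bash
python3 - <<'E'
from h import *
import pickle
g=pickle.load(open('w3.pkl','rb'));im=g['image'].astype(int)
tcp=np.array([.5414,.0406]);a=np.radians(151.3);tx=np.array([np.cos(a),np.sin(a)]);ty=np.array([np.cos(a-np.pi/2),np.sin(a-np.pi/2)])
for c in (270,320,370): print(c,[int(im[r,c].sum()) for r in range(184,204,2)])
for (u,v,z,o) in [(320.5,194.5,.164,.036),(320,243.5,.182,.027),(320,365.5,.182,-.027),(247,304,.182,0),(393.5,304,.182,0)]:
    d=onplane(g,u,v,z)[:2]-o*tx-tcp; print(u,v,'offset along tool x',(d@tx).round(4),'y',(d@ty).round(4))
gr=cv2.cvtColor(g['image'],cv2.COLOR_BGR2HSV)
# disc visible rim: refit centre from visible arc
m=((gr[...,1]<60)&(gr[...,2]>110)).astype(np.uint8);m[:,:222]=0;m[:,398:]=0;m[:110]=0;m[186:]=0
c=max(cv2.findContours(m,0,1)[0],key=cv2.contourArea)[:,0]
P=np.array([onplane(g,*p,.03)[:2] for p in c if p[1]<180 and (p[1]<150 or p[0]>380 or p[0]<236)])
Q=np.c_[2*P,np.ones(len(P))];s=np.linalg.lstsq(Q,(P**2).sum(1),rcond=None)[0];print('disc',s[:2],np.sqrt(s[2]+s[0]**2+s[1]**2))
E
```

```text
270 [123, 116, 116, 109, 116, 115, 213, 221, 232, 221]
320 [129, 125, 126, 132, 116, 113, 205, 197, 204, 207]
370 [125, 119, 132, 111, 129, 143, 207, 209, 204, 189]
320.5 194.5 offset along tool x 0.0015 y 0.005
320 243.5 offset along tool x -0.0018 y 0.0047
320 365.5 offset along tool x 0.0034 y 0.0048
247 304 offset along tool x 0.0023 y -0.0209
393.5 304 offset along tool x 0.0023 y 0.0307
disc [0.54289344 0.03552852] 0.061859748000407326
```

The 5 mm offset along tool y is arm lag in the picture, so the holder is centred on the TCP within about 1 mm. Next I go down to just above the nose and let it settle.

Request:
play_rows(
  steps=[
    [[0, 0, -0.05, 0, 0, 0, 1], [0, 0, -0.1, 0, 0, 0, 1], [0, 0, -0.15, 0, 0, 0, 1], [0, 0, -0.2, 0, 0, 0, 1], [0, 0, -0.2, 0, 0, 0, 1], [0, 0, -0.2, 0, 0, 0, 1], [0, 0, -0.2, 0, 0, 0, 1], [0, 0, -0.2, 0, 0, 0, 1]],
  ],
)

```text
t: 6.97
tcp_pos: [0.5418, 0.0348, 0.0849]
tcp_rot: [0.0, 0.25, 0.968, 0.0]
ft_force: [0.4, 0.4, -2.5]
gripper_width: 0.645
grasp_force: 44.1
```

Request:
play_rows(
  steps=[
    [[0.005, 0.005, 0, 0, 0, 0, 1], [0.005, 0.005, -0.02, 0, 0, 0, 1], [0.005, 0.005, -0.04, 0, 0, 0, 1], [0.005, 0.005, -0.06, 0, 0, 0, 1], [0.005, 0.005, -0.075, 0, 0, 0, 1], [0.005, 0.005, -0.09, 0, 0, 0, 1], [0.005, 0.005, -0.1, 0, 0, 0, 1], [0.005, 0.005, -0.1, 0, 0, 0, 1]],
  ],
)

```text
t: 7.63
tcp_pos: [0.542, 0.036, 0.064]
tcp_rot: [-0.0, 0.25, 0.968, -0.0]
ft_force: [-0.4, -0.6, -2.9]
gripper_width: 0.641
grasp_force: 44.1
```

Request:
play_rows(
  steps=[
    [[0.003, 0, -0.005, 0, 0, 0, 1], [0.003, 0, -0.01, 0, 0, 0, 1], [0.003, 0, -0.015, 0, 0, 0, 1], [0.003, 0, -0.02, 0, 0, 0, 1], [0.003, 0, -0.025, 0, 0, 0, 1], [0.003, 0, -0.03, 0, 0, 0, 1], [0.003, 0, -0.03, 0, 0, 0, 1], [0.003, 0, -0.03, 0, 0, 0, 1]],
  ],
)

```text
t: 8.3
tcp_pos: [0.5429, 0.0361, 0.0585]
tcp_rot: [-0.0, 0.25, 0.968, -0.0]
ft_force: [0.2, -0.7, -3.7]
gripper_width: 0.643
grasp_force: 44.1
```

Request:
play_rows(
  steps=[
    [[0, 0, -0.007, 0, 0, 0, 1], [0, 0, -0.014, 0, 0, 0, 1], [0, 0, -0.02, 0, 0, 0, 1], [0, 0, -0.025, 0, 0, 0, 1], [0, 0, -0.03, 0, 0, 0, 1], [0, 0, -0.035, 0, 0, 0, 1], [0, 0, -0.035, 0, 0, 0, 1], [0, 0, -0.035, 0, 0, 0, 1]],
  ],
)

```text
t: 8.97
tcp_pos: [0.5428, 0.0361, 0.0515]
tcp_rot: [-0.0, 0.25, 0.968, -0.0]
ft_force: [-0.2, -0.8, -3.1]
gripper_width: 0.646
grasp_force: 44.1
```

It is already past key contact height with no push, so the slot is on the flats. I continue home.

Request:
play_rows(
  steps=[
    [[0, 0, -0.012, 0, 0, 0, 1], [0, 0, -0.025, 0, 0, 0, 1], [0, 0, -0.037, 0, 0, 0, 1], [0, 0, -0.05, 0, 0, 0, 1], [0, 0, -0.06, 0, 0, 0, 1], [0, 0, -0.07, 0, 0, 0, 1], [0, 0, -0.078, 0, 0, 0, 1], [0, 0, -0.078, 0, 0, 0, 1]],
  ],
)

```text
t: 9.63
tcp_pos: [0.5429, 0.0361, 0.0363]
tcp_rot: [-0.0, 0.25, 0.968, 0.0]
ft_force: [-1.5, -0.5, 1.4]
gripper_width: 0.642
grasp_force: 44.7
```

Request:
play_rows(
  steps=[
    [[0, 0, -0.004, 0, 0, 0, 1], [0, 0, -0.006, 0, 0, 0, 1], [0, 0, -0.008, 0, 0, 0, 1], [0, 0, -0.008, 0, 0, 0, 1], [0, 0, -0.008, 0, 0, 0, 1], [0, 0, -0.004, 0, 0, 0, 1], [0, 0, 0, 0, 0, 0, 1], [0, 0, 0, 0, 0, 0, 1]],
  ],
)

```text
t: 10.3
tcp_pos: [0.5429, 0.0361, 0.0363]
tcp_rot: [-0.0, 0.25, 0.968, 0.0]
ft_force: [-3.3, -0.1, 5.2]
gripper_width: 0.64
grasp_force: 45.0
```

Request:
play_rows(
  steps=[
    [[0, 0, 0, 0, 0, 0, -1], [0, 0, 0, 0, 0, 0, -1], [0, 0, 0, 0, 0, 0, -1], [0, 0, 0, 0, 0, 0, -1], [0, 0, 0, 0, 0, 0, -1], [0, 0, 0, 0, 0, 0, -1], [0, 0, 0, 0, 0, 0, -1], [0, 0, 0, 0, 0, 0, -1]],
  ],
)

```text
t: 10.97
tcp_pos: [0.543, 0.0361, 0.036]
tcp_rot: [0.0, 0.25, 0.968, 0.0]
ft_force: [0.5, 0.1, 0.7]
gripper_width: 1.004
grasp_force: 0.0
```

Request:
play_rows(
  steps=[
    [[0, 0, 0.1, 0, 0, 0, -1], [0, 0, 0.2, 0, 0, 0, -1], [0, 0, 0.35, 0, 0, 0, -1], [0, 0, 0.5, 0, 0, 0, -1], [0, 0, 0.65, 0, 0, 0, -1], [0, 0, 0.8, 0, 0, 0, -1], [0, 0, 0.8, 0, 0, 0, -1], [0, 0, 0.8, 0, 0, 0, -1]],
  ],
)

```text
t: 11.63
tcp_pos: [0.5442, 0.0362, 0.1977]
tcp_rot: [0.002, 0.25, 0.968, 0.001]
ft_force: [-0.6, -0.1, -0.2]
gripper_width: 0.999
grasp_force: 0.0
```

```bash
python3 - <<'E'
from h import *
import pickle
g=grab('wrist'); s=grab('side');pickle.dump((g,s),open('w4.pkl','wb'))
print(ctrl.state()['tcp_pos'],ctrl.state()['q'])
m=np.zeros((400,800,3),np.uint8)
m[:,:400]=g['image'][:,120:520]; m[:,400:]=cv2.resize(s['image'][150:230,280:360],(400,400),interpolation=3)
cv2.imwrite('pics/w4.png',m)
print(proj(g,[.5428,.0361,.075]),proj(s,[.5428,.0361,.03]),proj(s,[.5428,.0361,.093]))
E
```

```text
[0.54223617 0.03629962 0.19535812] [-0.36847746  0.51692536  0.37447621  1.83793208 -0.24700373  0.8337547
  1.19486603]
(np.float64(317.50250321733074), np.float64(185.82332819731133)) (np.float64(319.57791973884974), np.float64(201.8434308715365)) (np.float64(319.9184494179689), np.float64(182.3641347070314))
```

View pics/w4.png

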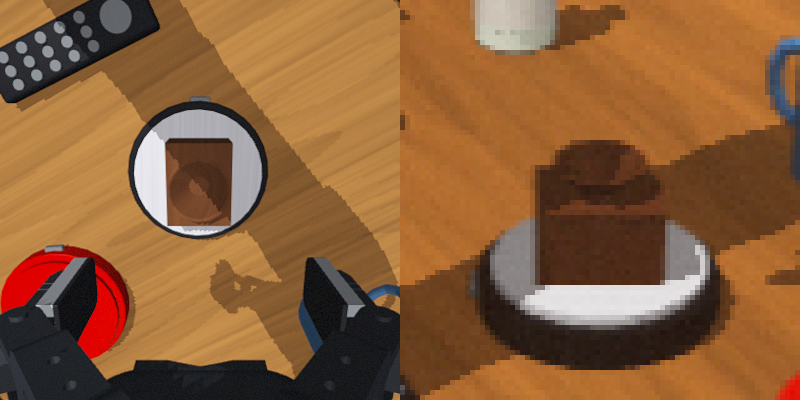

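The holder sits flat on the disc, with rim and block where they should be: side rim at (320,182) as predicted. On to the pot.

Request:
play_rows(
  steps=[
    [[-0.05, 0.15, 0, 0, 0, 0, -1], [-0.1, 0.33, 0, 0, 0, 0, -1], [-0.15, 0.5, 0, 0, 0, 0, -1], [-0.2, 0.67, 0, 0, 0, 0, -1], [-0.27, 0.85, 0, 0, 0, 0, -1], [-0.35, 1, 0, 0, 0, 0, -1], [-0.35, 1, 0, 0, 0, 0, -1], [-0.35, 1, 0, 0, 0, 0, -1]],
  ],
)

```text
t: 12.4
tcp_pos: [0.4706, 0.2381, 0.1942]
tcp_rot: [-0.002, 0.247, 0.969, -0.001]
ft_force: [0.7, 0.6, -0.6]
gripper_width: 0.998
grasp_force: 0.0
```

Request:
play_rows(
  steps=[
    [[0, 0.15, 0, 0, 0, 0, -1], [0, 0.3, 0, 0, 0, 0, -1], [0, 0.3, -0.05, 0, 0, 0, -1], [0, 0.3, -0.1, 0, 0, 0, -1], [0, 0.3, -0.1, 0, 0, 0, -1], [0, 0.3, -0.1, 0, 0, 0, -1], [0, 0.3, -0.1, 0, 0, 0, -1], [0, 0.3, -0.1, 0, 0, 0, -1]],
  ],
)

```text
t: 13.07
tcp_pos: [0.4737, 0.2948, 0.1764]
tcp_rot: [0.0, 0.251, 0.968, 0.0]
ft_force: [1.0, 0.6, 0.3]
gripper_width: 0.999
grasp_force: 0.0
```

```bash
python3 - <<'E'
from h import *
import pickle
g=grab('wrist','w5.png');pickle.dump(g,open('w5.pkl','wb'))
s=ctrl.state();print(s['tcp_pos'],s['q'],proj(g,[.473,.298,.081]))
E
```

```text
[0.47357274 0.29522378 0.17645626] [-0.84856071  0.56040895  0.36780245  1.82118133 -0.2673076   0.80810067
  0.71798137] (np.float64(321.83258409102336), np.float64(193.20892714354324))
```

View pics/w5.png

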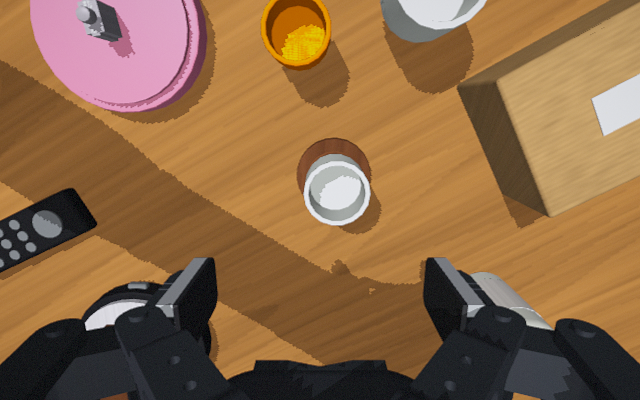

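The pot is at (337,192) in its dish, with the orange and larger white pots farther up the picture. The lotion bottle shows behind the right finger, about 15 cm from the finger path. Now I measure the rim.

```bash
python3 - <<'E'
from h import *
import pickle
g=pickle.load(open('w5.pkl','rb'));h=cv2.cvtColor(g['image'],cv2.COLOR_BGR2HSV)
m=((h[...,1]<70)&(h[...,2]>90)).astype(np.uint8);x=m*0;x[145:235,295:380]=m[145:235,295:380]
c=max(cv2.findContours(x,0,1)[0],key=cv2.contourArea)[:,0]
c=c[c[:,1]>180]
P=np.array([onplane(g,*p,.081)[:2] for p in c])
s=np.linalg.lstsq(np.c_[2*P,np.ones(len(P))],(P**2).sum(1),rcond=None)[0];print(s[:2],np.sqrt(s[2]+s[0]**2+s[1]**2),len(P))
print(onplane(g,337,192,.081))
for n,u,v in [('lotion',190,165)]: print(onplane(pickle.load(open('g0.pkl','rb'))['top'],u,v,.1))
E
```

```text
[0.47885238 0.30781974] 0.025599942039980967 118
[0.47784016 0.30869583 0.081     ]
[0.66532392 0.37580497 0.1       ]
```

Request:
play_rows(
  steps=[
    [[0.026, 0.063, 0, 0, 0, 0, -1], [0.026, 0.063, -0.1, 0, 0, 0, -1], [0.026, 0.063, -0.2, 0, 0, 0, -1], [0.026, 0.063, -0.35, 0, 0, 0, -1], [0.026, 0.063, -0.5, 0, 0, 0, -1], [0.026, 0.063, -0.6, 0, 0, 0, -1], [0.026, 0.063, -0.69, 0, 0, 0, -1], [0.026, 0.063, -0.69, 0, 0, 0, -1]],
  ],
)

```text
t: 13.78
tcp_pos: [0.4763, 0.3072, 0.0352]
tcp_rot: [-0.002, 0.25, 0.968, -0.002]
ft_force: [-0.8, 0.6, -0.6]
gripper_width: 1.001
grasp_force: 0.0
```

Request:
play_rows(
  steps=[
    [[0, 0, 0, 0, 0, 0, 1], [0, 0, 0, 0, 0, 0, 1], [0, 0, 0, 0, 0, 0, 1], [0, 0, 0, 0, 0, 0, 1], [0, 0, 0, 0, 0, 0, 1], [0, 0, 0, 0, 0, 0, 1], [0, 0, 0, 0, 0, 0, 1], [0, 0, 0, 0, 0, 0, 1]],
  ],
  newtons=30,
)

```text
t: 14.45
tcp_pos: [0.4789, 0.3087, 0.0396]
tcp_rot: [0.001, 0.25, 0.968, 0.001]
ft_force: [-1.5, -1.2, 7.0]
gripper_width: 0.6
grasp_force: 31.1
```

Request:
play_rows(
  steps=[
    [[0, 0, 0.03, 0, 0, 0, 1], [0, 0, 0.08, 0, 0, 0, 1], [0, 0, 0.15, 0, 0, 0, 1], [0, 0, 0.25, 0, 0, 0, 1], [0, 0, 0.4, 0, 0, 0, 1], [0, 0, 0.55, 0, 0, 0, 1], [0, 0, 0.7, 0, 0, 0, 1], [0, 0, 0.7, 0, 0, 0, 1]],
  ],
)

```text
t: 15.12
tcp_pos: [0.4819, 0.3107, 0.1846]
tcp_rot: [0.004, 0.25, 0.968, 0.004]
ft_force: [1.4, 0.1, -0.7]
gripper_width: 0.599
grasp_force: 32.0
```

Request:
play_rows(
  steps=[
    [[0.02, -0.1, 0, 0, 0, 0, 1], [0.05, -0.22, 0, 0, 0, 0, 1], [0.08, -0.36, 0, 0, 0, 0, 1], [0.12, -0.5, 0, 0, 0, 0, 1], [0.15, -0.64, 0, 0, 0, 0, 1], [0.18, -0.78, 0, 0, 0, 0, 1], [0.2, -0.9, 0, 0, 0, 0, 1], [0.22, -1, 0, 0, 0, 0, 1]],
  ],
)

```text
t: 15.78
tcp_pos: [0.5222, 0.1064, 0.1783]
tcp_rot: [0.0, 0.251, 0.968, -0.0]
ft_force: [-0.9, 0.5, -2.2]
gripper_width: 0.595
grasp_force: 32.0
```

Request:
play_rows(
  steps=[
    [[0.03, -0.1, 0, 0, 0, 0, 1], [0.06, -0.2, 0, 0, 0, 0, 1], [0.09, -0.3, 0, 0, 0, 0, 1], [0.1, -0.36, 0, 0, 0, 0, 1], [0.1, -0.36, 0, 0, 0, 0, 1], [0.1, -0.36, 0, 0, 0, 0, 1], [0.1, -0.36, 0, 0, 0, 0, 1], [0.1, -0.36, 0, 0, 0, 0, 1]],
  ],
)

```text
t: 16.45
tcp_pos: [0.5418, 0.0386, 0.1779]
tcp_rot: [-0.0, 0.249, 0.969, 0.0]
ft_force: [0.2, 0.4, -2.2]
gripper_width: 0.598
grasp_force: 32.0
```

```bash
python3 - <<'E'
from h import *
s=ctrl.state();print(s['tcp_pos'],s['ft_force'],s['gripper_width'],s['grasp_force'])
g=grab('side')
# lowest and topmost white pot pixels near the TCP column
u,v=proj(g,[.5428,.0361,.19]);print(u,v)
h=cv2.cvtColor(g['image'],cv2.COLOR_BGR2HSV);m=((h[...,1]<60)&(h[...,2]>90))
c=int(round(u))
for k in range(c-14,c+15,4): print(k,[r for r in range(int(v)-15,int(v)+50) if m[r,k]])
z=[(zz,round(proj(g,[.5428,.0361,zz])[1],1)) for zz in (.14,.15,.16,.17,.18,.2,.22)];print(z)
E
```

```text
[0.54177369 0.03861585 0.17790592] [ 0.22777413  0.4055884  -2.21522734] 0.598475096286426 31.999819778766323
320.48357732653204 150.0371612396812
306 [135, 136, 137, 138, 139, 140, 141, 142, 143, 144, 145, 146, 147, 148, 149, 150, 151, 152, 153, 154, 155, 156, 157, 158, 159, 194, 195, 196, 197, 198, 199]
310 [135, 136, 137, 138, 139, 140, 141, 142, 143, 144, 145, 146, 147, 148, 149, 150, 151, 152, 153, 154, 155, 156, 157]
314 [137, 138, 139, 140, 141, 142, 143, 144, 145, 146, 147, 148, 149, 150, 151, 152, 153, 154, 155, 156, 157, 158, 159, 160]
318 [148, 149, 150, 151, 152, 153, 154, 155, 156, 157, 158, 159, 160, 161]
322 [149, 150, 151, 152, 153, 154, 155, 156, 157, 158, 159, 160, 161]
326 [137, 138, 139, 140, 141, 142, 143, 144, 145, 146, 147, 148, 149, 150, 151, 152, 153, 154, 155, 156, 157, 158]
330 []
334 [195, 196, 197, 198, 199]
[(0.14, np.float64(167.1)), (0.15, np.float64(163.7)), (0.16, np.float64(160.4)), (0.17, np.float64(156.9)), (0.18, np.float64(153.5)), (0.2, np.float64(146.5)), (0.22, np.float64(139.4))]
```

The pot is held, with its bottom at about z 0.156 as computed, so seating is expected at a TCP height of about 0.102. Lowering.

Request:
play_rows(
  steps=[
    [[0.006, -0.013, -0.05, 0, 0, 0, 1], [0.006, -0.013, -0.1, 0, 0, 0, 1], [0.006, -0.013, -0.15, 0, 0, 0, 1], [0.006, -0.013, -0.2, 0, 0, 0, 1], [0.006, -0.013, -0.25, 0, 0, 0, 1], [0.006, -0.013, -0.3, 0, 0, 0, 1], [0.006, -0.013, -0.34, 0, 0, 0, 1], [0.006, -0.013, -0.34, 0, 0, 0, 1]],
  ],
)

```text
t: 17.17
tcp_pos: [0.542, 0.034, 0.1079]
tcp_rot: [-0.002, 0.25, 0.968, -0.001]
ft_force: [-1.0, -0.2, -1.3]
gripper_width: 0.598
grasp_force: 32.0
```

Request:
play_rows(
  steps=[
    [[0, 0, -0.003, 0, 0, 0, 1], [0, 0, -0.006, 0, 0, 0, 1], [0, 0, -0.009, 0, 0, 0, 1], [0, 0, -0.012, 0, 0, 0, 1], [0, 0, -0.015, 0, 0, 0, 1], [0, 0, -0.018, 0, 0, 0, 1], [0, 0, -0.02, 0, 0, 0, 1], [0, 0, -0.02, 0, 0, 0, 1]],
  ],
)

```text
t: 17.83
tcp_pos: [0.5434, 0.0341, 0.106]
tcp_rot: [-0.0, 0.25, 0.968, 0.0]
ft_force: [0.3, 0.4, -1.7]
gripper_width: 0.599
grasp_force: 32.0
```

Centre up by 2 mm in y, then ease down in small steps.

Request:
play_rows(
  steps=[
    [[-0.003, 0.01, 0, 0, 0, 0, 1], [-0.003, 0.01, -0.003, 0, 0, 0, 1], [-0.003, 0.01, -0.006, 0, 0, 0, 1], [-0.003, 0.01, -0.009, 0, 0, 0, 1], [-0.003, 0.01, -0.012, 0, 0, 0, 1], [-0.003, 0.01, -0.015, 0, 0, 0, 1], [-0.003, 0.01, -0.015, 0, 0, 0, 1], [-0.003, 0.01, -0.015, 0, 0, 0, 1]],
  ],
)

```text
t: 18.5
tcp_pos: [0.543, 0.0364, 0.1032]
tcp_rot: [0.0, 0.25, 0.968, 0.0]
ft_force: [-0.7, 1.3, -0.1]
gripper_width: 0.597
grasp_force: 32.2
```

Request:
play_rows(
  steps=[
    [[0, 0, -0.002, 0, 0, 0, 1], [0, 0, -0.004, 0, 0, 0, 1], [0, 0, -0.004, 0, 0, 0, 1], [0, 0, -0.004, 0, 0, 0, 1], [0, 0, -0.004, 0, 0, 0, 1], [0, 0, -0.004, 0, 0, 0, 1], [0, 0, -0.004, 0, 0, 0, 1], [0, 0, -0.004, 0, 0, 0, 1]],
  ],
)

```text
t: 19.17
tcp_pos: [0.5432, 0.0366, 0.1028]
tcp_rot: [0.0, 0.25, 0.968, 0.0]
ft_force: [-1.2, 2.5, 5.4]
gripper_width: 0.603
grasp_force: 32.7
```

Seated at z 0.103 with about 7 N. I open partly first, then fully, and go up.

Request:
play_rows(
  steps=[
    [[0, 0, 0, 0, 0, 0, -0.3], [0, 0, 0, 0, 0, 0, -0.4], [0, 0, 0, 0, 0, 0, -0.6], [0, 0, 0, 0, 0, 0, -0.8], [0, 0, 0, 0, 0, 0, -1], [0, 0, 0, 0, 0, 0, -1], [0, 0, 0, 0, 0, 0, -1], [0, 0, 0, 0, 0, 0, -1]],
  ],
)

```text
t: 19.83
tcp_pos: [0.5428, 0.036, 0.1022]
tcp_rot: [-0.0, 0.25, 0.968, -0.0]
ft_force: [-0.3, 0.3, 0.4]
gripper_width: 1.001
grasp_force: 0.0
```

Request:
play_rows(
  steps=[
    [[0, 0, 0.05, 0, 0, 0, -1], [0, 0, 0.12, 0, 0, 0, -1], [0, 0, 0.22, 0, 0, 0, -1], [0, 0, 0.35, 0, 0, 0, -1], [0, 0, 0.5, 0, 0, 0, -1], [0, 0, 0.65, 0, 0, 0, -1], [0, 0, 0.7, 0, 0, 0, -1], [0, 0, 0.7, 0, 0, 0, -1]],
  ],
)

```text
t: 20.5
tcp_pos: [0.5448, 0.036, 0.2457]
tcp_rot: [0.003, 0.25, 0.968, 0.001]
ft_force: [0.2, -0.1, -0.4]
gripper_width: 1.005
grasp_force: 0.0
```

```bash
python3 - <<'E'
from h import *
g=grab('wrist'); s=grab('side')
print(ctrl.state()['tcp_pos'],ctrl.state()['gripper_width'])
h=cv2.cvtColor(g['image'],cv2.COLOR_BGR2HSV)
m=np.zeros((400,800,3),np.uint8)
m[:,:400]=g['image'][:,120:520]; m[:,400:]=cv2.resize(s['image'][140:220,280:360],(400,400),interpolation=3)
print(proj(g,[.5428,.0361,.144]),proj(s,[.5428,.0361,.144]),proj(s,[.5428,.0361,.093]))
cv2.imwrite('pics/w6.png',m)
E
```

```text
[0.54235116 0.03625572 0.24208468] 1.0004540831346562
(np.float64(317.03785980561815), np.float64(190.89546835455513)) (np.float64(320.2090733443315), np.float64(165.73959393645146)) (np.float64(319.9184494179689), np.float64(182.3641347070314))
```

View pics/w6.png

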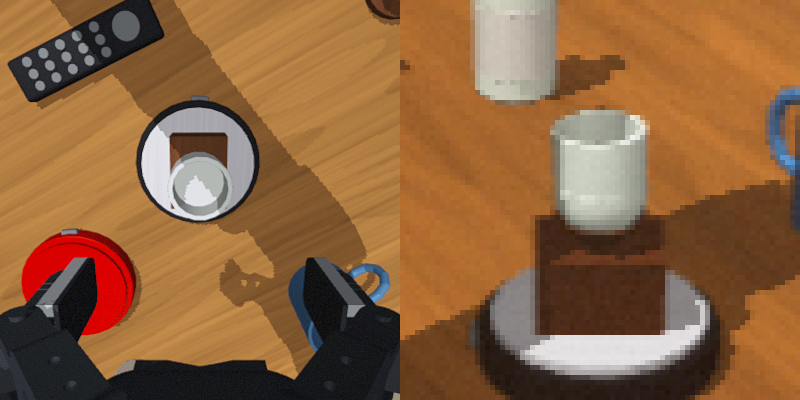

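The pot is upright and centred in the holder: rim at side (320,166) and wrist (318,188), as predicted. The hand is clear.

```bash
python3 -c "
from workcell import ctrl
print(ctrl.hand_in())"
```

```text
the job is handed in; nothing more can be done
None
```

I handed in the finished job: the holder is keyed fully home on the spindle, the pot sits upright and centred in it, nothing else was touched, and it took about 21 s; the hand-in returned no verdict.

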